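# Meter two battery cells from a tipping trough

## Task

Slide the black tray along its rails until it is fully home under the spout of the cell dispenser. Then press the dispenser's lever down slowly until exactly two battery cells have rolled out into the tray, hold the lever there until both lie still, and ease it back up so that the trough sits level again with the third cell still in it. Do not jerk the trough or let it drop, and leave the other things on the bench alone.

Things in the scene. Friction and masses are not known exactly. Their poses are not given: they have to be found in the camera images.
- stand: Bare-aluminium dispenser stand, fixed to the bench. Origin on the bench right under the trough's hinge, z up. The spout looks along -y; the lever is on the -x side. Guide rails 14 mm high, 10 mm thick, inner faces at x = +-51 mm, from y = +40 to -305 mm; the stop bar's face is at y = +30 mm. Side posts at x = +-59 mm carry the hinge axis, along x at z = 75 mm.
- trough (a joint): Tilt of the dark steel trough about the hinge, rad: 0 level, at rest (it falls back by its own weight), growing as the spout dips; end stop 0.9. Pressing the lever bar down, 2 to 6 N, tips it; the push eases a little as a cell rolls out. The five pockets, from the spout back, let their cell go at about 0.24, 0.37, 0.49, 0.61 and 0.73 rad.
- lip (a point): Point of the trough's floor on the hinge axis, mid-width; turns with the trough (axes as the stand's when level). Open trough 74 mm wide inside, walls 34 mm high, floor from y = -12 mm (spout edge) to +145 mm. Five cross ribs 26 mm apart, steeper to the back, make five pockets for one cell each. Cell 1 starts in pocket 1, 2 or 3 from the spout, the others in the two right behind.
- press (a point): Mid-length of the free part of the black lever bar, on its axis. Round bar 16 mm thick along the stand's x axis (x = -72 to -152 mm, this point at -115 mm); it swings with the trough on an 85 mm radius about the hinge axis. At rest it stands 20 degrees above level on the spout side; it goes down as the trough tips.
- tray: Loose black open tray, 96 mm (x) x 180 mm (y) x 42 mm high, walls and floor 4 mm, about 0.4 kg, standing on the bench between the guide rails with its y axis along them. Origin at the middle of its underside. It starts drawn out by 60 to 140 mm and is home when its +y end touches the stop bar: its origin is then at y = -60 mm of the stand.
- cell1: Centre of the battery cell nearest the spout at the start: plain white cylinder with steel ends, 21 mm thick, 70 mm long (its x axis), about 70 g, lying across the trough and free to roll. Origin at its centre.
- cell2: Centre of the battery cell in the middle at the start: plain white cylinder with steel ends, 21 mm thick, 70 mm long (its x axis), about 70 g, lying across the trough and free to roll. Origin at its centre.
- cell3: Centre of the battery cell farthest from the spout at the start: plain white cylinder with steel ends, 21 mm thick, 70 mm long (its x axis), about 70 g, lying across the trough and free to roll. Origin at its centre.
- mouse: Bystander: black computer mouse, 60 x 105 x 33 mm; origin under its middle.
- fan: Bystander: square case fan lying flat, 120 x 120 x 25 mm; origin under its middle.
- drive: Bystander: flat bare-metal solid-state drive, 70 x 100 x 7 mm, lying on the robot's side of the dispenser, beside the trough; origin under its middle.
- heatsink: Bystander: finned cooler block, 64 x 64 x 40 mm, just beyond the dispenser's far guide rail; origin under its middle.
- screwdriver: Bystander: screwdriver lying on the bench; origin on its axis, x along it.
- gpu: Bystander: black graphics card lying flat, fans up, 110 x 240 x 42 mm; origin under its middle.
Mind the look-alikes: they are no part of the job. What is shaped like the tray but orange or turquoise is not meant.

How it is judged:
By the outcome, as a careful person would: the job done as asked, in the order asked, and still so for the second after the job is handed in, with the robot touching nothing.
It also fails if it takes over 61 s, if anything falls off the work surface, if the arm or the gripper's body presses on something with over 40 N, if the wrist force passes 120 N, or if a joint passes its speed limit or range.

## Robot

A 7-joint arm with a two-finger parallel gripper is mounted at the origin on the work surface. World frame = base frame: x ahead of the robot, y to its left, z up, the work surface at z = 0. Lengths are in m, angles in rad, forces in N, time in s.
With the tool pointing down it reaches from about 0.425 to 0.875 m from the base axis. Payload 4.7 kg.
Tool frame: the origin (TCP) lies on the mounting face of the last link; the fingertips stand 182 mm ahead of it and the grasp point (between the pads) lies 164 mm ahead of it; x points along the fingers, y is the direction in which the jaws open and shut, and the axes are right-handed (so a half turn about x gives the same grasp; the last joint's range is limited). The gripper opens to 87 mm and grips with 3 to 60 N. Pads are 19 mm wide; open, the fingers measure 117 mm over their backs; the gripper's body (75 mm by 190 mm) begins 51 mm behind the grasp point.
Start: joints at [1.293, 0.321, -0.07, 1.45, 0.023, 1.371, -0.057], TCP at [0.187, -0.623, 0.405] pointing down, gripper open.
Joint ranges: [-2.86, 2.86], [-0.3, 2.09], [-1.38, 1.24], [0.06, 2.45], [-1.56, 4.7], [0.09, 2.05], [-2.69, 2.69]. Speed limits (rad/s): [2.57, 2.57, 3.14, 3.14, 3.14, 3.14, 3.14].

## Interface

Orientations are given as a rotation vector (axis times angle).
In Python, from bench import monitor, get_image, ctrl gives the robot as it stands.
- The arm moves only by the shell command python3 -m creep 'ROWS' [FORCE]. ROWS is JSON, a list of rows, each a list of 7 numbers: the shift along the tool's x, y, z in mm, then the turn, a rotation vector about the tool's x, y, z in rad, then the finger opening in mm, from 0 to 87. A call has 1 to 5 rows; each row shifts and turns the commanded pose from where the row before left it, along the tool's axes as they then stand; what a row does not reach is not made up. A row lasts 1/10 s, in which the tool goes at most 50 mm and 8.59 degrees, less where a joint would pass 70% of its speed; a pose out of reach is approached as far as the arm can. A call is refused whole if a number of a shift passes 50 or a number of a turn 0.15, either way. A call with a gripper value outside its range is refused whole. The fingers move at their own pace and stop on an object; FORCE is the grip in N (left out, the last holds). Time passes only in rows, so rows that do not move let the fingers close. It gives the time, the measured TCP pose, the force and the opening at its end, in the units of the state.
- monitor.get_state(): the state, without advancing time (a new reading comes with each control period).
- get_image(name): name is "scene" or "top" or "wrist"; returns a dict with "img" (384x512x3 uint8, red, green, blue), "mtx" (3x3 intrinsics, pixels), "D" ([k1, k2, p1, p2, k3] as OpenCV has them; the pictures are not rectified), "view" (4x4, takes a point from world to camera coordinates). Camera axes: x right, y up, looking along -z (the intrinsics and any distortion apply to the point x, -y, -z); pixel columns grow to the right and rows downward; lengths in m; the calibration is good to about 2 mm. A picture is of the moment at which its call begins. There is no depth.
- ctrl.close_job(): hands the job in, once; it reports no verdict.
The state is a dict: "time": time; "joint_positions": joint angles; "qd": joint speeds; "joint_torque": joint torques, N m; "position": TCP position; "tool_rot": TCP orientation; "ft_force": force on the tool from outside, world axes, zero at the start; "torque": the same for the moment, N m; "grip_width": opening from 0.0 (shut) to 1.0 (fully open).
Only numpy, scipy, OpenCV 4.12 (cv2) and the standard library are available. Lean on these libraries where they do the work, as an engineer would, in place of code of your own. Each camera call takes 0.05 s, during which the arm holds its last target.

## Working session

There is one attempt and no reset: what is moved stays moved. The work goes in short steps, Python scripts to look and compute and a shell command to move; the robot and the scene stay as the last step left them, time stands still between calls to the robot, and variables do not carry over. Pictures are saved under pics/ and viewed, and the job is handed in when it is done.

```bash
ls; mkdir -p pics; cat > h.py <<'E'
import numpy as np, cv2
from bench import monitor, get_image, ctrl
def snap(n,f):
    d=get_image(n); cv2.imwrite('pics/'+f+'.png',d['img'][:,:,::-1]); np.savez('pics/'+f+'.npz',**{k:np.array(v) for k,v in d.items()}); return d
def load(f): return dict(np.load('pics/'+f+'.npz'))
def ray(d,uv):
    p=cv2.undistortPoints(np.array(uv,float).reshape(-1,1,2),d['mtx'],d['D']).reshape(-1,2)
    V=d['view'];R=V[:3,:3];t=V[:3,3]
    c=-R.T@t
    dr=np.c_[p[:,0],-p[:,1],-np.ones(len(p))]@R
    return c,dr/np.linalg.norm(dr,axis=1)[:,None]
def plane(d,uv,z):
    c,r=ray(d,uv); return c+r*((z-c[2])/r[:,2])[:,None]
def tri(d1,a,d2,b):
    c1,r1=ray(d1,a);c2,r2=ray(d2,b);out=[]
    for u,v in zip(r1,r2):
        A=np.c_[u,-v];s=np.linalg.lstsq(A,c2-c1,rcond=None)[0]
        p,q=c1+u*s[0],c2+v*s[1];out.append(np.r_[(p+q)/2,np.linalg.norm(p-q)])
    return np.array(out)
def proj(d,P):
    P=np.atleast_2d(P);V=d['view'];X=P@V[:3,:3].T+V[:3,3];X=X*[1,-1,-1]
    return cv2.projectPoints(X,np.zeros(3),np.zeros(3),d['mtx'],d['D'])[0].reshape(-1,2)
E
python3 - <<'E'
from h import *
for n in ('scene','top','wrist'): snap(n,n+'0')
s=monitor.get_state()
for k,v in s.items(): print(k,np.round(v,3))
E
```

```text
pics
time 0.15
joint_positions [ 1.293  0.322 -0.07   1.451  0.023  1.371 -0.057]
qd [-0.    -0.003 -0.    -0.004 -0.    -0.    -0.   ]
joint_torque [ 1.0000e-03 -4.9180e+01 -4.0400e-01 -3.1287e+01 -6.4000e-02  4.1000e-02
  0.0000e+00]
position [ 0.187 -0.622  0.404]
tool_rot [ 2.065  0.305 -2.066]
ft_force [-0.321 -0.23   0.226]
torque [-0.014 -0.073  0.046]
grip_width 0.998
```

View pics/scene0.png

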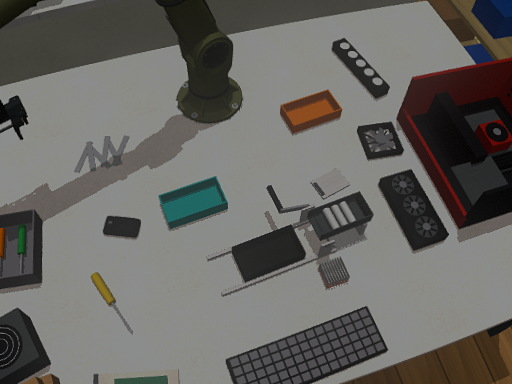

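View pics/top0.png

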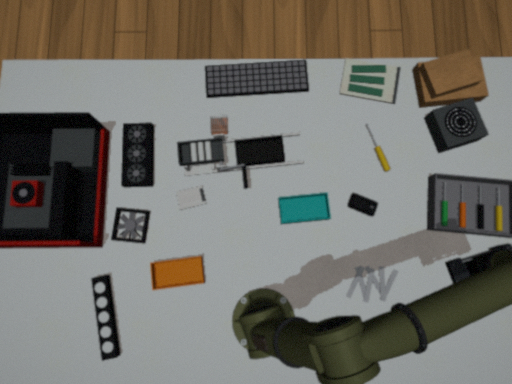

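View pics/wrist0.png

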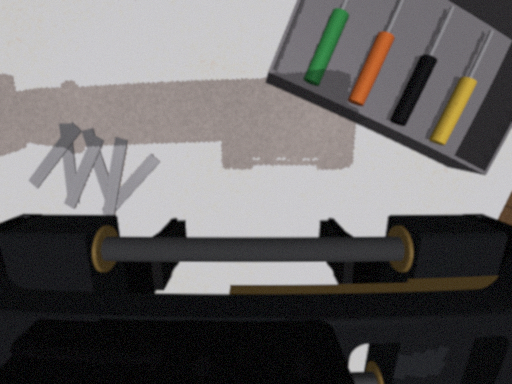

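The candidates for the tray are the black one at top (260,150) / scene (268,253), the turquoise one at top (304,208) and the orange one at top (178,272). The GPU at top (138,155) is dark too. I choose the black tray between the rails, and I'll check it in a crop.

```bash
python3 - <<'E'
from h import *
a=load('top0');b=load('scene0')
c1=cv2.resize(a['img'][100:200,165:315],None,fx=5,fy=5,interpolation=cv2.INTER_CUBIC)
cv2.imwrite('pics/ctop.png',c1[:,:,::-1])
c2=cv2.resize(b['img'][165:305,200:400],None,fx=4,fy=4,interpolation=cv2.INTER_CUBIC)
cv2.imwrite('pics/cscene.png',c2[:,:,::-1])
print(plane(a,[[262,315],[260,150],[205,152],[247,175]],0))
for d in(a,b):print(-d['view'][:3,:3].T@d['view'][:3,3],d['mtx'][0,0],d['D'])
E
```

```text
[[0.01421483 0.00565995 0.        ]
 [0.61908869 0.00885522 0.        ]
 [0.61240407 0.21835541 0.        ]
 [0.52186373 0.05848185 0.        ]]
[0.1825854  0.01714246 1.54545575] 419.54871007359446 [0.0169018 0.        0.        0.        0.       ]
[ 1.12484686 -0.21186114  1.27399669] 493.41680162680103 [-0.16914439  0.          0.          0.          0.        ]
```

View pics/ctop.png

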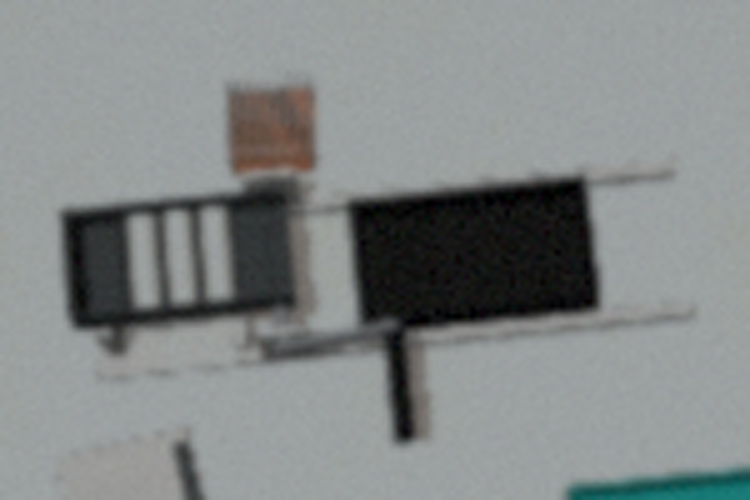

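View pics/cscene.png

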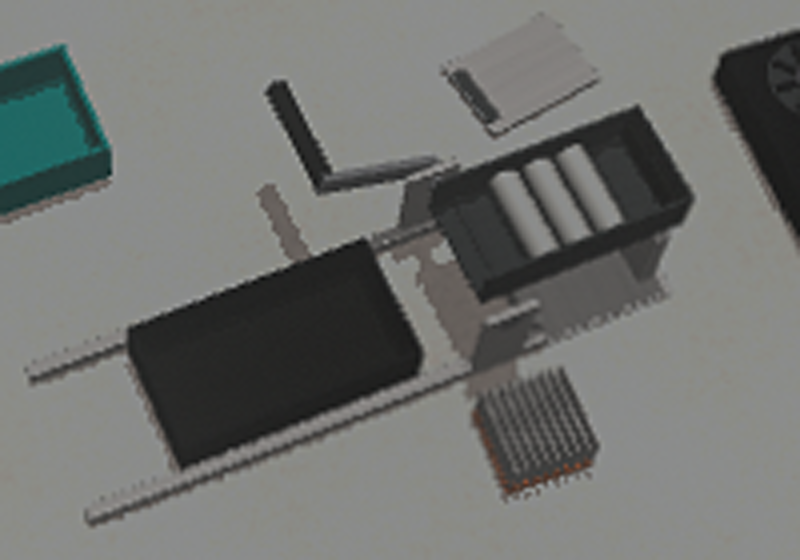

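The crop shows the black open tray between the rails, with its rim corners at about (352,203), (583,180), (597,305) and (365,325). There are three white cells in the trough, the lever bar on the robot's side and the copper heatsink beyond. Next is a coarse estimate before I bring the wrist camera over.

```bash
python3 - <<'E'
from h import *
from scipy.spatial.transform import Rotation as R
a=load('top0');b=load('scene0')
t=lambda p:(np.array(p,float)+.5)/5-.5+[165,100]
s=lambda p:(np.array(p,float)+.5)/4-.5+[200,165]
print('tray rim top z=.042',plane(a,t([[352,203],[583,180],[597,305],[365,325]]),.042).round(4))
# tray rim scene: near-left(130,328) top right(370,240)? , right (420,350), bottom (182,465)
print('tray scene',plane(b,s([[130,328],[368,240],[420,350]]),.042).round(4))
print('rail ends top',plane(a,t([[673,172],[692,312]]),.014).round(4))
print('rail ends scene',plane(b,s([[30,375],[90,518]]),.014).round(4))
print('bar free end/inner tri',tri(a,t([[402,437],[398,330]]),b,s([[277,87],[325,182]])).round(4))
st=monitor.get_state();print(R.from_rotvec(st['tool_rot']).as_matrix().round(3))
E
```

```text
tray rim top z=.042 [[ 0.6455  0.102   0.042 ]
 [ 0.6623 -0.0704  0.042 ]
 [ 0.5662 -0.0792  0.042 ]
 [ 0.5521  0.092   0.042 ]]
tray scene [[ 0.5759 -0.0803  0.042 ]
 [ 0.559   0.0982  0.042 ]
 [ 0.6489  0.1042  0.042 ]]
rail ends top [[ 0.6772 -0.1406  0.014 ]
 [ 0.5675 -0.1523  0.014 ]]
rail ends scene [[ 0.5779 -0.1533  0.014 ]
 [ 0.6894 -0.1413  0.014 ]]
bar free end/inner tri [[0.4561 0.0622 0.1034 0.0011]
 [0.5348 0.068  0.0998 0.0047]]
[[-0.001  0.288 -0.958]
 [ 0.001 -0.958 -0.288]
 [-1.    -0.001  0.   ]]
```

```bash
python3 - <<'E'
from h import *
from scipy.spatial.transform import Rotation as R
w=load('wrist0');T=R.from_rotvec([2.065,.305,-2.066]).as_matrix();p=np.array([.187,-.622,.404])
C=-w['view'][:3,:3].T@w['view'][:3,3]
print('cam in tool',T.T@(C-p),'look',T.T@(-w['view'][2,:3]),'right',T.T@w['view'][0,:3],w['mtx'][0,0])
print(plane(w,[[0,0],[511,0],[256,192],[0,200],[511,200]],0))
# rows plan: keep tool moving in straight line while rotating -0.1374*10
goal=np.array([.56,-.06,.404]);n=18
cur=T.copy();pos=p.copy()
for i in range(n):
    d=cur.T@(goal-p)/n*1000
    print(d.round(1)); cur=cur@R.from_rotvec([-1.374/n,0,0]).as_matrix()
E
```

```text
cam in tool [ 0.02060541 -0.00040051 -0.06652001] look [9.69599729e-01 9.49729736e-04 2.44694635e-01] right [-9.52995139e-04  9.99999540e-01 -1.05051226e-04] 265.2835908249525
[[ 3.26655752e-01 -2.11694031e-01  0.00000000e+00]
 [ 5.33242495e-01 -8.95736469e-01  5.55111512e-17]
 [ 1.65186738e-01 -6.33612718e-01  0.00000000e+00]
 [ 3.50187192e-02 -2.44668318e-01  5.55111512e-17]
 [ 2.71051065e-01 -1.03029648e+00  0.00000000e+00]]
[  0.  -23.9 -28.8]
[  0.  -21.7 -30.6]
[  0.  -19.3 -32.1]
[  0.  -16.8 -33.5]
[  0.  -14.2 -34.7]
[  0.  -11.5 -35.7]
[  0.   -8.7 -36.4]
[  0.   -5.9 -37. ]
[  0.   -3.1 -37.3]
[  0.   -0.2 -37.5]
[  0.    2.6 -37.4]
[  0.    5.5 -37.1]
[  0.    8.3 -36.5]
[  0.   11.  -35.8]
[  0.   13.7 -34.9]
[  0.   16.4 -33.7]
[  0.   18.9 -32.4]
[  0.   21.3 -30.8]
```

```bash

python3 -m creep '[[0,-24,-29,-0.076,0,0,87],[0,-22,-31,-0.076,0,0,87],[0,-19,-32,-0.076,0,0,87],[0,-17,-34,-0.076,0,0,87],[0,-14,-35,-0.076,0,0,87]]'
python3 -m creep '[[0,-12,-36,-0.076,0,0,40],[0,-9,-36,-0.076,0,0,40],[0,-6,-37,-0.076,0,0,40],[0,-3,-37,-0.076,0,0,40],[0,0,-37,-0.076,0,0,40]]'
python3 -m creep '[[0,3,-37,-0.076,0,0,0],[0,5,-37,-0.076,0,0,0],[0,8,-36,-0.076,0,0,0],[0,11,-36,-0.076,0,0,0],[0,14,-35,-0.076,0,0,0]]'
python3 -m creep '[[0,16,-34,-0.076,0,0,0],[0,19,-32,-0.076,0,0,0],[0,21,-31,-0.076,0,0,0],[0,0,0,0,0,0,0],[0,0,0,0,0,0,0]]'
python3 - <<'E'
from h import *
snap('wrist','wrist1')
E
```

```text
time: 0.65
position: [0.2924, -0.4643, 0.4045]
tool_rot: [1.832, 0.643, -1.832]
ft_force: [0.3, -0.6, 0.6]
grip_width: 0.999
time: 1.15
position: [0.3954, -0.3087, 0.4046]
tool_rot: [1.578, 0.919, -1.578]
ft_force: [-0.1, -0.4, -0.3]
grip_width: 0.632
time: 1.65
position: [0.4991, -0.1536, 0.4046]
tool_rot: [1.308, 1.142, -1.309]
ft_force: [0.5, 0.5, -0.2]
grip_width: 0.171
time: 2.15
position: [0.5608, -0.0606, 0.4043]
tool_rot: [1.142, 1.252, -1.143]
ft_force: [-0.6, -0.3, 0.8]
grip_width: 0.003
```

View pics/wrist1.png

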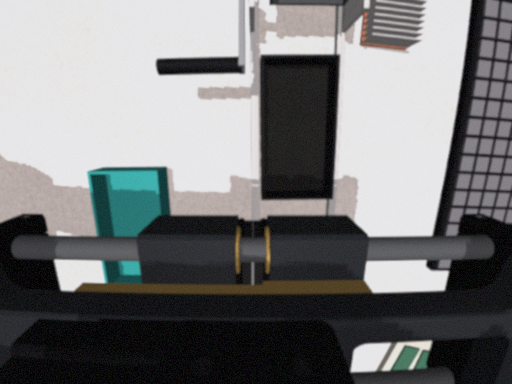

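The black tray is at (298,127) and the lever bar at (160–243,66), but the trough is cut off at the top. I'll move about 150 mm along +y to get a second view.

```bash

python3 -m creep '[[0,0,-40,0,0,0,0],[0,0,-40,0,0,0,0],[0,0,-40,0,0,0,0],[0,0,-30,0,0,0,0],[0,0,0,0,0,0,0]]'
python3 - <<'E'
from h import *
d=snap('wrist','wrist2')
cv2.imwrite('pics/w2c.png',cv2.resize(d['img'][:230,140:440,::-1],None,fx=2.6,fy=2.6,interpolation=cv2.INTER_CUBIC))
d=load('wrist1')
cv2.imwrite('pics/w1c.png',cv2.resize(d['img'][:230,140:440,::-1],None,fx=2.6,fy=2.6,interpolation=cv2.INTER_CUBIC))
E
```

```text
time: 2.7
position: [0.5461, 0.0918, 0.4051]
tool_rot: [1.141, 1.253, -1.139]
ft_force: [0.6, 1.7, -0.0]
grip_width: 0.007
```

View pics/w2c.png

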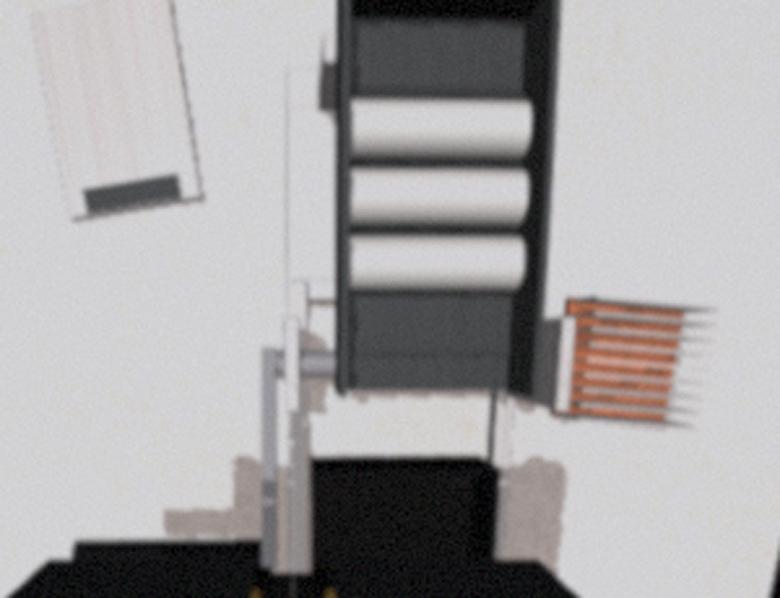

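View pics/w1c.png

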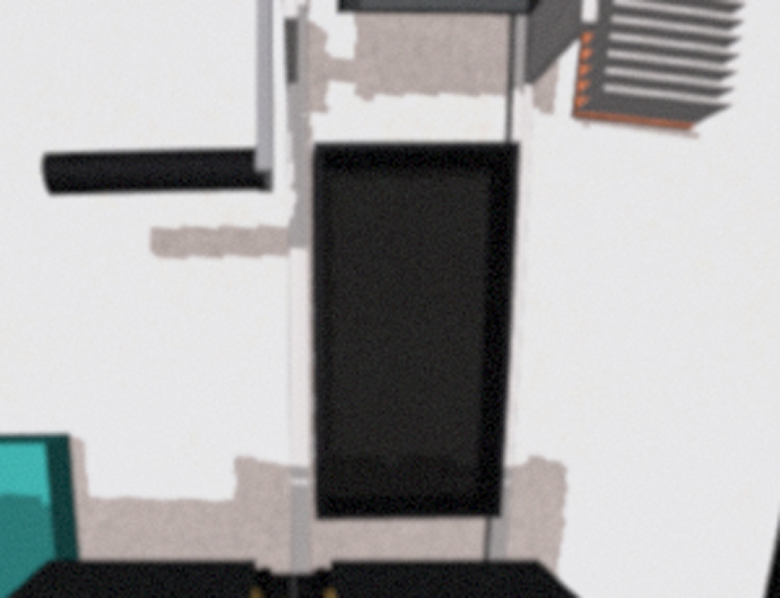

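The trough holds three cells at w2c rows 262, 195 and 128, with rib lines at rows 355 (rib 1) and 292 (rib 2), so cell 1 lies in pocket 2. The lever shaft is at (305,362) and the spout edge at row 388. The w1c crop shows the rim corners at (315,145), (518,143), (499,516) and (317,517), and the bar from (45,173) to (270,170). I'll turn these into positions.

```bash
python3 - <<'E'
from h import *
a=load('top0');b=load('scene0');w1=load('wrist1');w2=load('wrist2')
f=lambda p:(np.array(p,float)+.5)/2.6-.5+[140,0]
t=lambda p:(np.array(p,float)+.5)/5-.5+[165,100]
s=lambda p:(np.array(p,float)+.5)/4-.5+[200,165]
print('rim tri w1-w2 (+y end)',tri(w1,f([[315,145],[518,143]]),w2,f([[312,458],[497,458]])).round(4))
rim=plane(w1,f([[315,145],[518,143],[499,516],[317,517]]),.042);print('rim w1',rim.round(4))
e=rim[0]-rim[3];e2=rim[1]-rim[2];e3=rim[1]-rim[0];e4=rim[2]-rim[3]
print('yaw',[np.arctan2(-q[0],q[1]).round(4) for q in(e,e2)],[np.arctan2(q[1],q[0]).round(4) for q in(e3,e4)],[np.linalg.norm(q).round(4) for q in (e,e2,e3,e4)],'centre',rim.mean(0).round(4))
print('bar tri w1-top',tri(w1,f([[45,173],[267,170]]),a,t([[403,437],[397,335]])).round(4))
print('bar tri w1-scene',tri(w1,f([[45,173],[267,170]]),b,s([[277,87],[323,180]])).round(4))
print('rail left inner/right inner w2,w1',plane(w2,f([[289,100],[298,420],[490,450]]),.014).round(4), plane(w1,f([[306,520],[488,530],[520,60]]),.014).round(4))
print('rail ends',plane(a,t([[673,172],[692,312]]),.014).round(4))
print('spout edge z=.075',plane(w2,f([[345,388],[507,388]]),.075).round(4),'shaft',plane(w2,f([[285,362],[325,364]]),.075).round(4))
# cells
print('cells z .09',plane(w2,f([[440,262],[440,195],[440,128]]),.09).round(4),'ribs',plane(w2,f([[430,355],[430,292],[430,228]]),.078).round(4))
E
```

```text
rim tri w1-w2 (+y end) [[0.5565 0.0976 0.0239 0.0009]
 [0.6535 0.1076 0.0276 0.0009]]
rim w1 [[ 0.5569  0.0931  0.042 ]
 [ 0.65    0.1036  0.042 ]
 [ 0.6685 -0.0732  0.042 ]
 [ 0.5751 -0.0823  0.042 ]]
yaw [np.float64(0.1035), np.float64(0.1043)] [np.float64(0.112), np.float64(0.0965)] [np.float64(0.1763), np.float64(0.1777), np.float64(0.0937), np.float64(0.0938)] centre [0.6126 0.0103 0.042 ]
bar tri w1-top [[0.4556 0.0606 0.1046 0.003 ]
 [0.5366 0.0694 0.0807 0.0056]]
bar tri w1-scene [[0.4537 0.0613 0.0998 0.0026]
 [0.5398 0.0657 0.1124 0.0014]]
rail left inner/right inner w2,w1 [[0.5275 0.2729 0.014 ]
 [0.547  0.1158 0.014 ]
 [0.6528 0.1096 0.014 ]] [[ 0.5708 -0.0918  0.014 ]
 [ 0.6729 -0.0883  0.014 ]
 [ 0.6533  0.1499  0.014 ]]
rail ends [[ 0.6772 -0.1406  0.014 ]
 [ 0.5675 -0.1523  0.014 ]]
spout edge z=.075 [[0.5652 0.139  0.075 ]
 [0.6374 0.1461 0.075 ]] shaft [[0.5377 0.1478 0.075 ]
 [0.5553 0.1486 0.075 ]]
cells z .09 [[0.5971 0.1945 0.09  ]
 [0.5936 0.2202 0.09  ]
 [0.5903 0.2453 0.09  ]] ribs [[0.6004 0.157  0.078 ]
 [0.5968 0.1833 0.078 ]
 [0.5933 0.2092 0.078 ]]
```

The stand origin is near (0.600, 0.1545) with a yaw of about 0.10. The tray is drawn out by about 85 mm, and the bar agrees with its predicted place to about 2 mm. I'll go behind the tray's -y end.

```bash

python3 -m creep '[[0,12,40,0,0,0,0],[0,12,43,0,0,0,0],[0,12,43,0,0,0,0],[0,12,43,0,0,0,0],[0,12,43,0,0,0,0]]'
python3 -m creep '[[35,0,0,-0.005,0,0,0],[40,0,0,0,0,0,0],[40,0,0,0,0,0,0],[30,0,0,0,0,0,0],[0,0,0,0,0,0,0]]'
python3 - <<'E'
from h import *
from scipy.spatial.transform import Rotation as R
st=monitor.get_state();M=R.from_rotvec(st['tool_rot']).as_matrix();print(M.round(3),st['position'])
g=st['position']+M[:,0]*.182;d=g[:2]-[.6,.1545];y=.1
print('tip in stand',d@[np.cos(y),np.sin(y)],d@[-np.sin(y),np.cos(y)],g[2])
snap('wrist','wrist3');s=snap('scene','scene3')
cv2.imwrite('pics/s3c.png',cv2.resize(s['img'][150:320,190:400,::-1],None,fx=3.5,fy=3.5,interpolation=cv2.INTER_CUBIC))
E
```

```text
time: 3.25
position: [0.6256, -0.1232, 0.4045]
tool_rot: [1.145, 1.247, -1.149]
ft_force: [1.5, -0.3, -0.0]
grip_width: 0.006
time: 3.75
position: [0.6231, -0.1213, 0.2544]
tool_rot: [1.138, 1.258, -1.15]
ft_force: [-0.8, 0.7, 0.4]
grip_width: 0.006
[[-0.01   0.996  0.09 ]
 [ 0.     0.09  -0.996]
 [-1.    -0.01  -0.001]] [ 0.62306953 -0.1213043   0.25436303]
tip in stand -0.006405002910703889 -0.27650419170019375 0.07237231524939472
```

View pics/wrist3.png

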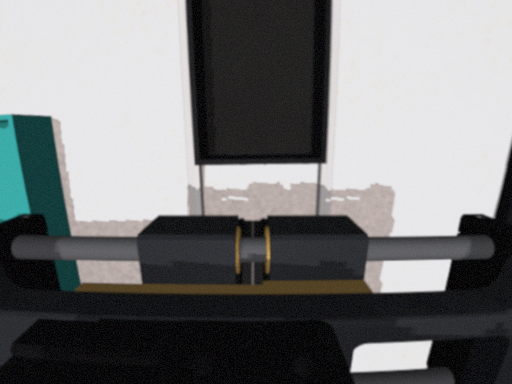

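View pics/s3c.png

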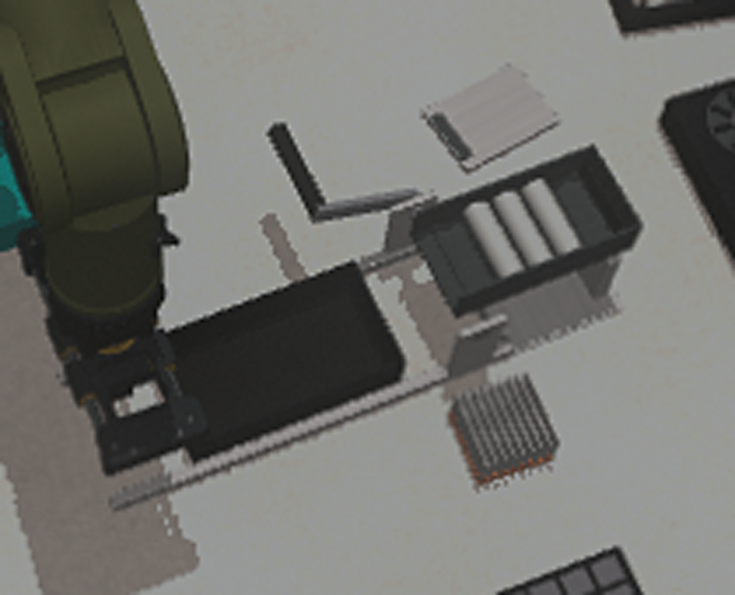

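```bash
python3 - <<'E'
from h import *
w=load('wrist3');y=.1
def S(P): d=P[:,:2]-[.6,.1545]; return np.c_[d@[np.cos(y),np.sin(y)],d@[-np.sin(y),np.cos(y)]].round(4)
print(S(plane(w,[[197,163],[326,162]],.042)),'rails',S(plane(w,[[202,190],[319,190]],.014)),S(plane(w,[[185,20],[334,20]],.014)))
E
```

```text
[[-0.0464 -0.2328]
 [ 0.0473 -0.2329]] rails [[-0.0497 -0.2594]
 [ 0.0501 -0.2601]] [[-0.0563 -0.1272]
 [ 0.0563 -0.1285]]
```

```bash

python3 -m creep '[[20,6,0,-0.01,0,0,0],[20,0,0,0,0,0,0],[14,0,0,0,0,0,0],[0,0,0,0,0,0,0]]'
python3 -m creep '[[0,0,-10,0,0,0,0],[0,0,-10,0,0,0,0],[0,0,-5,0,0,0,0],[0,0,-5,0,0,0,0],[0,0,-5,0,0,0,0]]'
```

```text
time: 4.25
position: [0.6316, -0.1182, 0.2054]
tool_rot: [1.132, 1.257, -1.134]
ft_force: [-1.1, -0.1, -0.2]
grip_width: 0.008
time: 4.75
position: [0.6289, -0.0837, 0.2069]
tool_rot: [1.132, 1.252, -1.133]
ft_force: [0.1, -4.3, 2.8]
grip_width: 0.003
```

```bash

python3 -m creep '[[1,0,-6,0,0,0,0],[1,0,-6,0,0,0,0],[0,0,-6,0,0,0,0],[0,0,-6,0,0,0,0],[0,0,-6,0,0,0,0]]'
python3 -m creep '[[0,0,-6,0,0,0,0],[0,0,-6,0,0,0,0],[0,0,-6,0,0,0,0],[0,0,-6,0,0,0,0],[0,0,-5,0,0,0,0]]'
python3 -m creep '[[0,0,-3,0,0,0,0],[0,0,-3,0,0,0,0],[0,0,-2,0,0,0,0],[0,0,-2,0,0,0,0],[0,0,0,0,0,0,0]]'
python3 - <<'E'
from h import *
st=monitor.get_state();d=st['position'][:2]-np.array([.6,.1545]);y=.1
print('tip in stand',d@[np.cos(y),np.sin(y)],d@[-np.sin(y),np.cos(y)])
snap('scene','scene4')
E
```

```text
time: 5.25
position: [0.6251, -0.0522, 0.2036]
tool_rot: [1.132, 1.257, -1.132]
ft_force: [1.0, -3.9, 2.8]
grip_width: 0.004
time: 5.75
position: [0.622, -0.0231, 0.2036]
tool_rot: [1.132, 1.257, -1.132]
ft_force: [-0.3, -3.1, 1.6]
grip_width: 0.005
time: 6.25
position: [0.6211, -0.0135, 0.2036]
tool_rot: [1.132, 1.257, -1.132]
ft_force: [0.8, -2.5, 1.0]
grip_width: 0.001
tip in stand 0.004204341764082403 -0.1692354535652928
```

```bash

python3 -m creep '[[0,0,-2,0,0,0,0],[0,0,-2,0,0,0,0],[0,0,-2,0,0,0,0],[0,0,0,0,0,0,0]]'
python3 -m creep '[[0,0,-1,0,0,0,0],[0,0,-1,0,0,0,0],[0,0,0,0,0,0,0]]'
python3 -m creep '[[0,0,-1,0,0,0,0],[0,0,-1,0,0,0,0],[0,0,0,0,0,0,0]]'
```

```text
time: 6.7
position: [0.6204, -0.0073, 0.2036]
tool_rot: [1.132, 1.258, -1.132]
ft_force: [-0.2, -1.8, 1.2]
grip_width: 0.001
time: 7.0
position: [0.6203, -0.0062, 0.2036]
tool_rot: [1.132, 1.256, -1.133]
ft_force: [1.5, -3.6, 0.0]
grip_width: 0.006
time: 7.3
position: [0.6202, -0.0058, 0.2037]
tool_rot: [1.131, 1.254, -1.135]
ft_force: [0.0, -5.6, 0.3]
grip_width: 0.006
```

```bash

python3 -m creep '[[0,0,-2,0,0,0,0],[0,0,-1,0,0,0,0],[0,0,0,0,0,0,0]]'
python3 -m creep '[[0,0,-1,0,0,0,0],[0,0,-1,0,0,0,0],[0,0,0,0,0,0,0]]'
python3 - <<'E'
from h import *
st=monitor.get_state();d=st['position'][:2]-np.array([.6,.1545]);y=.1
print('tip in stand',d@[np.cos(y),np.sin(y)],d@[-np.sin(y),np.cos(y)])
w=snap('wrist','wrist5');s=snap('scene','scene5')
cv2.imwrite('pics/s5c.png',cv2.resize(s['img'][150:320,190:400,::-1],None,fx=3.5,fy=3.5,interpolation=cv2.INTER_CUBIC))
E
```

```text
time: 7.6
position: [0.62, -0.0051, 0.2037]
tool_rot: [1.13, 1.251, -1.138]
ft_force: [0.1, -10.1, -0.2]
grip_width: 0.005
time: 7.9
position: [0.6199, -0.0046, 0.2037]
tool_rot: [1.129, 1.25, -1.14]
ft_force: [0.2, -12.8, 2.3]
grip_width: 0.011
tip in stand 0.0038707224109899197 -0.16029253274880953
```

View pics/s5c.png

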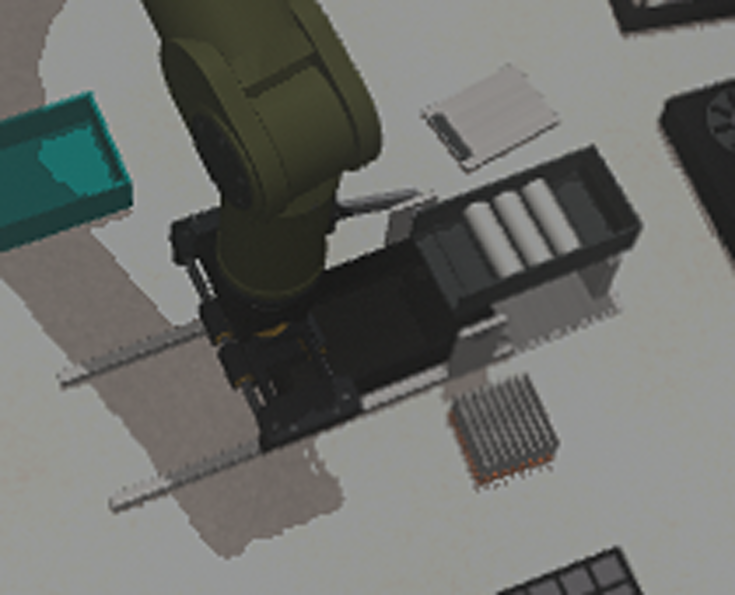

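View pics/wrist5.png

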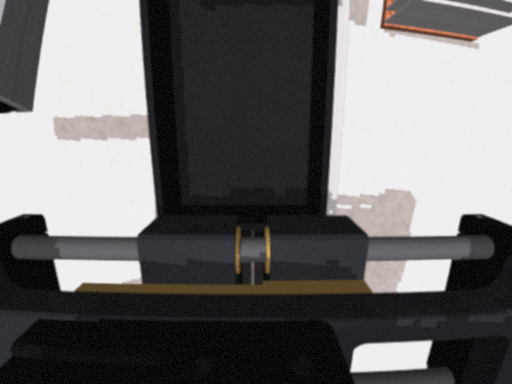

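The force rises to 13 N with no more travel, and the tip is at y = -160 mm, as expected at home. I'll back off, raise and check.

```bash

python3 -m creep '[[0,0,5,0,0,0,0],[0,0,10,0,0,0,0],[0,0,15,0,0,0,0],[-10,0,10,0,0,0,0],[-30,0,0,0,0,0,0]]'
python3 -m creep '[[-45,0,0,0,0,0,0],[-45,0,0,0,0,0,0],[-45,0,0,0,0,0,0],[-45,0,0,0,0,0,0],[0,0,0,0,0,0,0]]'
python3 - <<'E'
from h import *
st=monitor.get_state();d=st['position'][:2]-np.array([.6,.1545]);y=.1
print('tip in stand',d@[np.cos(y),np.sin(y)],d@[-np.sin(y),np.cos(y)],st['position'],st['ft_force'])
w=snap('wrist','wrist6')
E
```

```text
time: 8.5
position: [0.6227, -0.0417, 0.2415]
tool_rot: [1.132, 1.26, -1.139]
ft_force: [-0.4, -0.9, -1.0]
grip_width: 0.004
time: 9.0
position: [0.6251, -0.0381, 0.4323]
tool_rot: [1.137, 1.246, -1.123]
ft_force: [1.1, 0.8, -0.5]
grip_width: 0.01
tip in stand 0.005759727249917195 -0.19415252622337517 [ 0.62511386 -0.03810756  0.43227719] [ 1.05819633  0.82100156 -0.51612333]
```

View pics/wrist6.png

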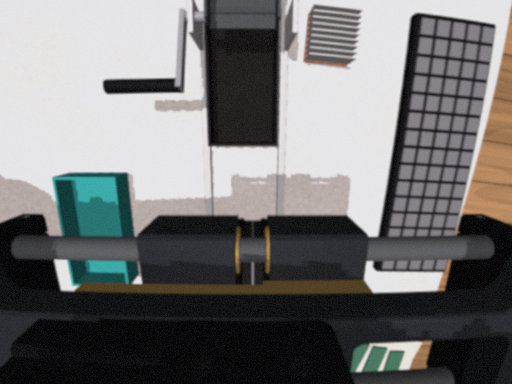

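The tray is under the spout, with its -y rim at row 147, columns 211–277. The bar runs from about (105,86) to (181,86).

```bash
python3 - <<'E'
from h import *
w=load('wrist6');w1=load('wrist1');y=.1
def S(P): d=P[:,:2]-[.6,.1545]; return np.c_[d@[np.cos(y),np.sin(y)],d@[-np.sin(y),np.cos(y)]].round(4)
print('tray end',S(plane(w,[[211,147],[277,146]],.042)))
print('bar',S(plane(w,[[105,86],[181,86]],.104)))
f=lambda p:(np.array(p,float)+.5)/2.6-.5+[140,0]
print(S(plane(w1,f([[45,173],[267,170]]),.104)))
for n in('wrist6','wrist1'):
    d=load(n);g=cv2.cvtColor(d['img'],cv2.COLOR_RGB2GRAY)
    for c in((120,145,165) if n=='wrist6' else (170,200,225)):
        col=g[40:110,c] if n=='wrist6' else g[40:90,c]; r=np.where(col<60)[0]+40; print(n,c,r.min(),r.max(),S(plane(d,[[c,(r.min()+r.max())/2]],.104)))
E
```

```text
tray end [[-0.046  -0.1519]
 [ 0.0449 -0.1503]]
bar [[-0.1535 -0.08  ]
 [-0.0684 -0.0814]]
[[-0.1538 -0.0804]
 [-0.0691 -0.0811]]
wrist6 120 80 92 [[-0.1364 -0.0804]]
wrist6 145 80 91 [[-0.1082 -0.0804]]
wrist6 165 79 91 [[-0.086  -0.0801]]
wrist1 170 59 73 [[-0.1407 -0.0805]]
wrist1 200 59 72 [[-0.1109 -0.0808]]
wrist1 225 58 71 [[-0.0862 -0.0804]]
```

```bash

python3 -m creep '[[0,-24,-22,0,0,0,0],[0,-24,-22,0,0,0,0],[0,-24,-22,0,0,0,0],[0,-24,-23,0,0,0,0],[0,-24,-23,0,0,0,0]]'
python3 -m creep '[[25,0,0,0,0,0,0],[35,0,0,0,0,0,0],[30,0,0,0,0,0,0],[15,0,0,0,0,0,0],[0,0,0,0,0,0,0]]'
cat >> h.py <<'E'
def tip():
    from scipy.spatial.transform import Rotation as R
    st=monitor.get_state();M=R.from_rotvec(st['tool_rot']).as_matrix()
    g=np.array(st['position'])+M[:,0]*.182;d=g[:2]-[.6,.1545];y=.1
    print('tip in stand mm',(1000*np.array([d@[np.cos(y),np.sin(y)],d@[-np.sin(y),np.cos(y)],g[2]])).round(1),'tcp z',round(st['position'][2],4),'f',np.round(st['ft_force'],1),'toolx',M[:,0].round(3),'yaw',round(np.arctan2(M[1,1],M[0,1]),3),'t',st['time'])
    bz=g[2]-.008; s=(bz-.075)/.085
    print('theta if touching',round(np.radians(20)-np.arcsin(np.clip(s,-1,1)),3))
E
python3 -c "from h import *;tip();snap('scene','scene7');snap('wrist','wrist7')"
```

```text
time: 9.55
position: [0.4914, 0.0606, 0.4226]
tool_rot: [1.132, 1.258, -1.134]
ft_force: [0.2, -0.7, 1.1]
grip_width: 0.002
time: 10.05
position: [0.4918, 0.0597, 0.3164]
tool_rot: [1.13, 1.261, -1.135]
ft_force: [-0.4, 0.4, -1.2]
grip_width: 0.009
tip in stand mm [-118.1  -83.3  134.4] tcp z 0.3164 f [-0.4  0.4 -1.2] toolx [-0.005  0.001 -1.   ] yaw 0.104 t 10.05
theta if touching -0.3
```

View pics/wrist7.png

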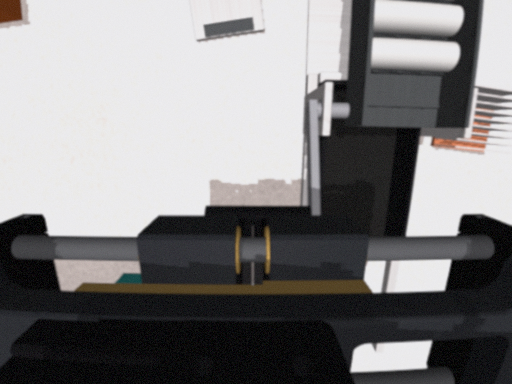

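View pics/scene7.png

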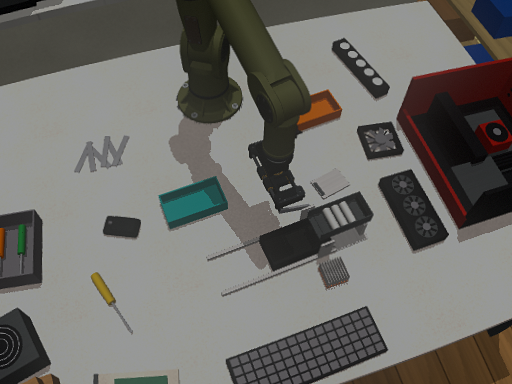

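The wrist view now shows the bar under the fingers and the front cells. I'll descend slowly to contact.

```bash

python3 -m creep '[[5,1,-1,0,0,0,0],[5,0,0,0,0,0,0],[4,0,0,0,0,0,0],[0,0,0,0,0,0,0]]'
python3 -c "from h import *;tip()"
python3 -m creep '[[2,0,0,0,0,0,0],[2,0,0,0,0,0,0],[1,0,0,0,0,0,0],[1,0,0,0,0,0,0],[0,0,0,0,0,0,0]]'
python3 -c "from h import *;tip()"
```

```text
time: 10.55
position: [0.4935, 0.0612, 0.3043]
tool_rot: [1.132, 1.257, -1.133]
ft_force: [0.6, -0.2, 0.6]
grip_width: 0.005
tip in stand mm [-115.4  -82.2  122.3] tcp z 0.3043 f [ 0.6 -0.2  0.6] toolx [-0.001 -0.    -1.   ] yaw 0.104 t 10.55
theta if touching -0.132
time: 11.05
position: [0.4937, 0.0612, 0.2986]
tool_rot: [1.132, 1.257, -1.132]
ft_force: [0.5, -0.1, 0.4]
grip_width: 0.005
tip in stand mm [-115.1  -82.2  116.6] tcp z 0.2986 f [ 0.5 -0.1  0.4] toolx [-0. -0. -1.] yaw 0.104 t 11.05
theta if touching -0.058
```

```bash

python3 -m creep '[[1,0,0,0,0,0,0],[1,0,0,0,0,0,0],[1,0,0,0,0,0,0],[1,0,0,0,0,0,0],[1,0,0,0,0,0,0]]'
python3 -c "from h import *;tip()"
python3 -m creep '[[0.5,0,0,0,0,0,0],[0.5,0,0,0,0,0,0],[0.5,0,0,0,0,0,0],[0.5,0,0,0,0,0,0],[0.5,0,0,0,0,0,0]]'
python3 -c "from h import *;tip()"
```

```text
time: 11.55
position: [0.4938, 0.0611, 0.294]
tool_rot: [1.132, 1.256, -1.133]
ft_force: [-1.9, -1.5, 4.3]
grip_width: -0.001
tip in stand mm [-115.   -82.4  112. ] tcp z 0.294 f [-1.9 -1.5  4.3] toolx [ 0.    -0.001 -1.   ] yaw 0.104 t 11.55
theta if touching 0.001
time: 12.05
position: [0.4939, 0.0607, 0.2914]
tool_rot: [1.132, 1.255, -1.133]
ft_force: [-1.3, -3.6, 5.6]
grip_width: 0.007
tip in stand mm [-114.8  -83.   109.4] tcp z 0.2914 f [-1.3 -3.6  5.6] toolx [ 0.001 -0.001 -1.   ] yaw 0.103 t 12.05
theta if touching 0.034
```

Contact came at tip z = 112 mm, exactly as predicted. I'll press on slowly, following the arc outwards.

```bash

python3 -m creep '[[1,0,0.3,0,0,0,0],[1,0,0.3,0,0,0,0],[1,0,0.3,0,0,0,0],[1,0,0.3,0,0,0,0],[1,0,0.3,0,0,0,0]]'
python3 -c "from h import *;tip()"
python3 -m creep '[[1,0,0.3,0,0,0,0],[1,0,0.2,0,0,0,0],[1,0,0.2,0,0,0,0],[1,0,0.2,0,0,0,0],[1,0,0.2,0,0,0,0]]'
python3 -c "from h import *;tip()"
python3 -m creep '[[1,0,0.2,0,0,0,0],[1,0,0.1,0,0,0,0],[1,0,0.1,0,0,0,0],[1,0,0.1,0,0,0,0],[1,0,0.1,0,0,0,0]]'
python3 -c "from h import *;tip();snap('wrist','w8')"
```

```text
time: 12.55
position: [0.4941, 0.0596, 0.2863]
tool_rot: [1.133, 1.256, -1.132]
ft_force: [0.5, -3.3, 5.0]
grip_width: 0.006
tip in stand mm [-114.7  -83.9  104.3] tcp z 0.2863 f [ 0.5 -3.3  5. ] toolx [ 0.001 -0.    -1.   ] yaw 0.104 t 12.55
theta if touching 0.096
time: 13.05
position: [0.4941, 0.0588, 0.2812]
tool_rot: [1.132, 1.256, -1.132]
ft_force: [1.2, -2.8, 4.1]
grip_width: 0.005
tip in stand mm [-114.8  -84.7   99.2] tcp z 0.2812 f [ 1.2 -2.8  4.1] toolx [ 0.001  0.    -1.   ] yaw 0.104 t 13.05
theta if touching 0.157
time: 13.55
position: [0.494, 0.0581, 0.2761]
tool_rot: [1.132, 1.257, -1.132]
ft_force: [1.2, -2.2, 4.0]
grip_width: 0.004
tip in stand mm [-115.1  -85.3   94.1] tcp z 0.2761 f [ 1.2 -2.2  4. ] toolx [-0.  0. -1.] yaw 0.104 t 13.55
theta if touching 0.218
```

View pics/w8.png

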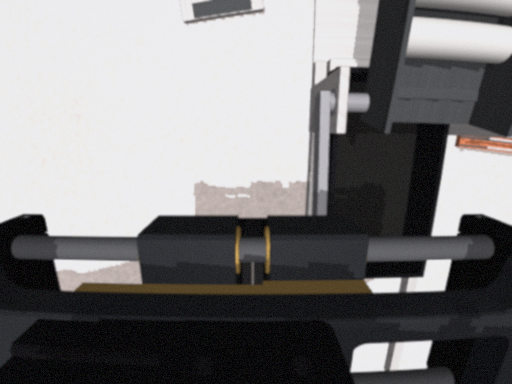

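The trough is tilting, with the front cell at (455,40) still held. I'll continue more slowly and watch.

```bash

python3 -m creep '[[0.8,0,0.1,0,0,0,0],[0.8,0,0,0,0,0,0],[0.8,0,0,0,0,0,0],[0.8,0,0,0,0,0,0],[0.8,0,0,0,0,0,0]]'
python3 -m creep '[[0.8,0,0,0,0,0,0],[0.8,0,0,0,0,0,0],[0.8,0,0,0,0,0,0],[0.8,0,0,0,0,0,0],[0.8,0,0,0,0,0,0]]'
python3 -c "from h import *;tip()"
python3 -m creep '[[0.5,0,0,0,0,0,0],[0.5,0,0,0,0,0,0],[0.5,0,0,0,0,0,0],[0.5,0,0,0,0,0,0],[0.5,0,0,0,0,0,0]]'
python3 -c "from h import *;tip();snap('wrist','w9')"
python3 -m creep '[[0.5,0,0,0,0,0,0],[0.5,0,0,0,0,0,0],[0.5,0,0,0,0,0,0],[0.5,0,0,0,0,0,0],[0.5,0,0,0,0,0,0]]'
python3 -c "
from h import *;tip();d=snap('wrist','w10')
cv2.imwrite('pics/w910.png',np.hstack([load('w9')['img'][:220,250:],d['img'][:220,250:]])[:,:,::-1])"
```

```text
time: 14.1
position: [0.4939, 0.0579, 0.272]
tool_rot: [1.132, 1.257, -1.133]
ft_force: [0.7, -3.3, 3.6]
grip_width: 0.007
time: 14.6
position: [0.4939, 0.058, 0.2681]
tool_rot: [1.132, 1.257, -1.133]
ft_force: [-0.4, -1.7, 4.0]
grip_width: 0.002
tip in stand mm [-115.3  -85.5   86.1] tcp z 0.2681 f [-0.4 -1.7  4. ] toolx [-0. -0. -1.] yaw 0.104 t 14.6
theta if touching 0.313
time: 15.1
position: [0.4939, 0.058, 0.2656]
tool_rot: [1.132, 1.257, -1.132]
ft_force: [-0.3, -1.9, 2.8]
grip_width: 0.002
tip in stand mm [-115.2  -85.5   83.6] tcp z 0.2656 f [-0.3 -1.9  2.8] toolx [-0. -0. -1.] yaw 0.104 t 15.1
theta if touching 0.342
time: 15.65
position: [0.494, 0.058, 0.2631]
tool_rot: [1.132, 1.257, -1.132]
ft_force: [-0.7, -2.1, 2.8]
grip_width: 0.009
tip in stand mm [-115.2  -85.5   81.1] tcp z 0.2631 f [-0.7 -2.1  2.8] toolx [-0. -0. -1.] yaw 0.104 t 15.65
theta if touching 0.371
```

View pics/w910.png

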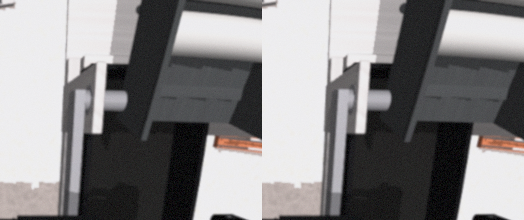

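```bash

python3 -m creep '[[0.5,0,0,0,0,0,0],[0.5,0,0,0,0,0,0],[0.5,0,0,0,0,0,0]]'
python3 -c "from h import *;tip();snap('wrist','w11')"
python3 -m creep '[[0.5,0,0,0,0,0,0],[0.5,0,0,0,0,0,0],[0,0,0,0,0,0,0],[0,0,0,0,0,0,0],[0,0,0,0,0,0,0]]'
python3 -c "
from h import *;tip();d=snap('wrist','w12');s=snap('scene','s12')
A=np.hstack([load('w11')['img'][:220,250:],d['img'][:220,250:]])
cv2.imwrite('pics/w1112.png',A[:,:,::-1])
cv2.imwrite('pics/s12c.png',cv2.resize(s['img'][170:290,230:400,::-1],None,fx=4,fy=4,interpolation=cv2.INTER_CUBIC))"
```

```text
time: 16.0
position: [0.494, 0.0579, 0.2616]
tool_rot: [1.132, 1.257, -1.132]
ft_force: [-1.0, -2.2, 3.5]
grip_width: 0.008
tip in stand mm [-115.1  -85.5   79.6] tcp z 0.2616 f [-1.  -2.2  3.5] toolx [-0. -0. -1.] yaw 0.104 t 16.0
theta if touching 0.389
time: 16.55
position: [0.494, 0.058, 0.2607]
tool_rot: [1.132, 1.257, -1.132]
ft_force: [-0.5, -1.9, 2.4]
grip_width: 0.006
tip in stand mm [-115.1  -85.4   78.7] tcp z 0.2607 f [-0.5 -1.9  2.4] toolx [ 0.  0. -1.] yaw 0.104 t 16.55
theta if touching 0.399
```

View pics/w1112.png

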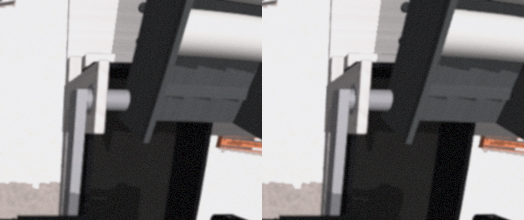

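View pics/s12c.png

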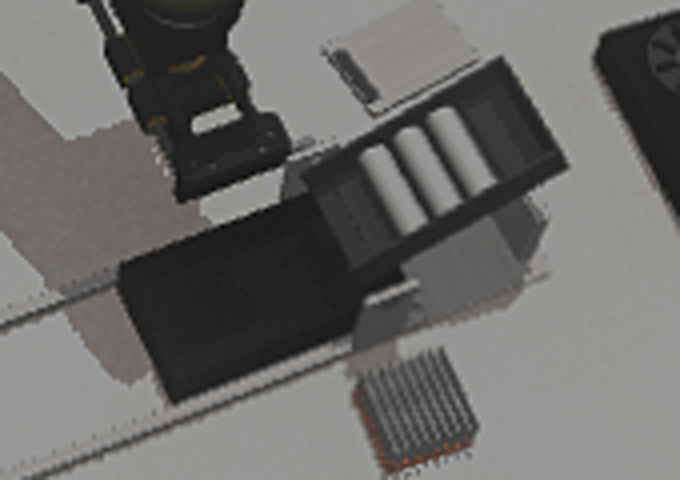

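At 0.40 rad all three cells are still held, at (392,190), (425,170) and (462,152) in the crop. I'll keep going in small steps with a scene check after each.

```bash
cat > look.py <<'E'
from h import *
import sys
tip();n=sys.argv[1];s=snap('scene',n)
c=s['img'][170:290,230:400]
cv2.imwrite('pics/'+n+'c.png',cv2.resize(c[:,:,::-1],None,fx=4,fy=4,interpolation=cv2.INTER_CUBIC))
h=cv2.cvtColor(c,cv2.COLOR_RGB2HSV);m=((h[...,2]>150)&(h[...,1]<60)).astype(np.uint8)
r=load('s12')['img'][170:290,230:400]
d=np.abs(c.astype(int)-r).sum(2);print('changed px trough',(d[30:75,70:120]>120).sum(),'tray',(d[45:100,30:85]>120).sum())
E
python3 -m creep '[[0.5,0,0,0,0,0,0],[0.5,0,0,0,0,0,0],[0.5,0,0,0,0,0,0],[0,0,0,0,0,0,0]]'
python3 look.py s13
python3 -m creep '[[0.5,0,0,0,0,0,0],[0.5,0,0,0,0,0,0],[0,0,0,0,0,0,0],[0,0,0,0,0,0,0]]'
python3 look.py s14
python3 -m creep '[[0.5,0,0,0,0,0,0],[0.5,0,0,0,0,0,0],[0,0,0,0,0,0,0],[0,0,0,0,0,0,0]]'
python3 look.py s15
```

```text
time: 17.05
position: [0.494, 0.058, 0.2591]
tool_rot: [1.132, 1.257, -1.132]
ft_force: [-0.1, -1.6, 2.2]
grip_width: 0.009
tip in stand mm [-115.1  -85.5   77.1] tcp z 0.2591 f [-0.1 -1.6  2.2] toolx [-0.  0. -1.] yaw 0.104 t 17.05
theta if touching 0.418
changed px trough 59 tray 7
time: 17.5
position: [0.494, 0.058, 0.2582]
tool_rot: [1.132, 1.257, -1.132]
ft_force: [0.2, -1.4, 1.4]
grip_width: 0.005
tip in stand mm [-115.1  -85.4   76.2] tcp z 0.2582 f [ 0.2 -1.4  1.4] toolx [ 0.  0. -1.] yaw 0.104 t 17.5
theta if touching 0.429
changed px trough 176 tray 169
time: 17.95
position: [0.4941, 0.058, 0.2572]
tool_rot: [1.132, 1.257, -1.132]
ft_force: [-0.5, 0.2, 2.5]
grip_width: 0.006
tip in stand mm [-115.   -85.4   75.2] tcp z 0.2572 f [-0.5  0.2  2.5] toolx [ 0.  0. -1.] yaw 0.104 t 17.95
theta if touching 0.441
changed px trough 184 tray 132
```

View pics/s15c.png

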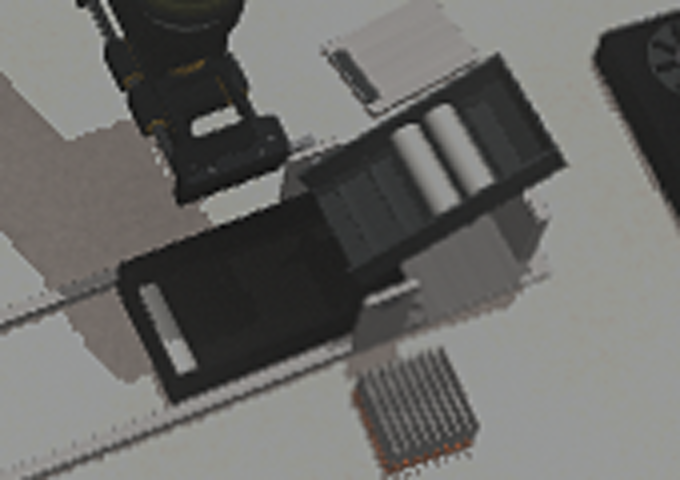

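Cell 1 is out, lying at (165,325) in the tray's end, having gone at about 0.42 rad by my reading. Two cells remain. The next is due at around 0.52–0.55.

```bash

python3 -m creep '[[0.5,0,0,0,0,0,0],[0.5,0,0,0,0,0,0],[0.5,0,-0.1,0,0,0,0],[0.5,0,0,0,0,0,0],[0.5,0,-0.1,0,0,0,0]]'
python3 look.py s16
python3 -m creep '[[0.5,0,0,0,0,0,0],[0.5,0,-0.1,0,0,0,0],[0.5,0,0,0,0,0,0],[0,0,0,0,0,0,0]]'
python3 look.py s17
python3 -m creep '[[0.5,0,-0.1,0,0,0,0],[0.5,0,0,0,0,0,0],[0,0,0,0,0,0,0],[0,0,0,0,0,0,0]]'
python3 look.py s18
```

```text
time: 18.5
position: [0.494, 0.0581, 0.2547]
tool_rot: [1.132, 1.256, -1.132]
ft_force: [0.2, -1.6, 1.6]
grip_width: 0.004
tip in stand mm [-115.1  -85.4   72.7] tcp z 0.2547 f [ 0.2 -1.6  1.6] toolx [-0. -0. -1.] yaw 0.104 t 18.5
theta if touching 0.471
changed px trough 193 tray 145
time: 18.95
position: [0.494, 0.0582, 0.2531]
tool_rot: [1.132, 1.256, -1.132]
ft_force: [0.7, -1.8, 1.6]
grip_width: 0.003
tip in stand mm [-115.1  -85.3   71.1] tcp z 0.2531 f [ 0.7 -1.8  1.6] toolx [ 0. -0. -1.] yaw 0.104 t 18.95
theta if touching 0.489
changed px trough 209 tray 151
time: 19.4
position: [0.494, 0.0583, 0.2522]
tool_rot: [1.132, 1.257, -1.132]
ft_force: [-0.9, -1.3, 1.5]
grip_width: 0.005
tip in stand mm [-115.1  -85.1   70.2] tcp z 0.2522 f [-0.9 -1.3  1.5] toolx [-0. -0. -1.] yaw 0.104 t 19.4
theta if touching 0.5
changed px trough 215 tray 154
```

View pics/s18c.png

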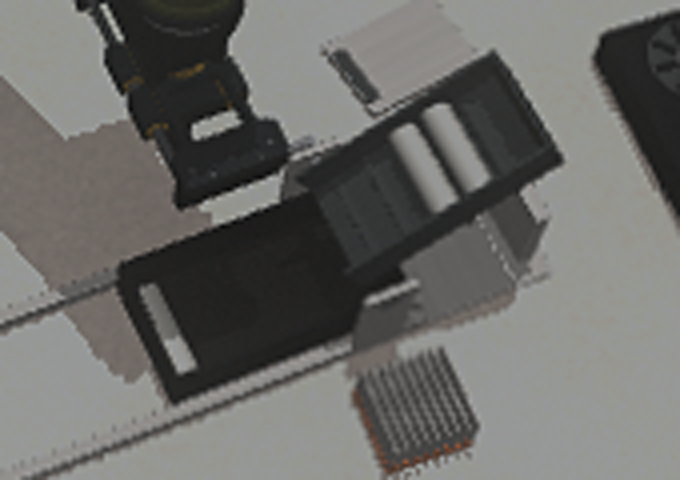

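```bash

cat >> look.py <<'E'
sys.exit(1 if (d[45:100,30:85]>120).sum()>215 else 0)
E
python3 -m creep '[[0.5,0,0,0,0,0,0],[0.5,0,-0.1,0,0,0,0],[0,0,0,0,0,0,0],[0,0,0,0,0,0,0]]'
python3 look.py s19 && python3 -m creep '[[0.5,0,0,0,0,0,0],[0.5,0,-0.1,0,0,0,0],[0,0,0,0,0,0,0],[0,0,0,0,0,0,0]]' && python3 look.py s20 && python3 -m creep '[[0.5,0,0,0,0,0,0],[0.5,0,-0.1,0,0,0,0],[0,0,0,0,0,0,0],[0,0,0,0,0,0,0]]' && python3 look.py s21
```

```text
time: 19.85
position: [0.494, 0.0585, 0.2512]
tool_rot: [1.132, 1.257, -1.132]
ft_force: [1.3, -1.5, 2.3]
grip_width: 0.006
tip in stand mm [-115.1  -85.    69.2] tcp z 0.2512 f [ 1.3 -1.5  2.3] toolx [-0. -0. -1.] yaw 0.104 t 19.85
theta if touching 0.512
changed px trough 219 tray 159
time: 20.3
position: [0.494, 0.0585, 0.2502]
tool_rot: [1.132, 1.257, -1.132]
ft_force: [1.1, -1.9, 2.8]
grip_width: 0.006
tip in stand mm [-115.1  -84.9   68.2] tcp z 0.2502 f [ 1.1 -1.9  2.8] toolx [ 0. -0. -1.] yaw 0.104 t 20.3
theta if touching 0.524
changed px trough 249 tray 162
time: 20.75
position: [0.494, 0.0587, 0.2492]
tool_rot: [1.132, 1.257, -1.132]
ft_force: [0.4, -0.7, 1.3]
grip_width: 0.001
tip in stand mm [-115.   -84.8   67.2] tcp z 0.2492 f [ 0.4 -0.7  1.3] toolx [ 0. -0. -1.] yaw 0.104 t 20.75
theta if touching 0.536
changed px trough 372 tray 167
```

Trough change is up to 372 pixels, so something is moving. I'll hold and look.

```bash

python3 -m creep '[[0,0,0,0,0,0,0],[0,0,0,0,0,0,0],[0,0,0,0,0,0,0],[0,0,0,0,0,0,0],[0,0,0,0,0,0,0]]'
python3 look.py s22
```

```text
time: 21.3
position: [0.4939, 0.0587, 0.2492]
tool_rot: [1.132, 1.257, -1.132]
ft_force: [0.9, -1.0, 1.2]
grip_width: 0.008
tip in stand mm [-115.1  -84.7   67.2] tcp z 0.2492 f [ 0.9 -1.   1.2] toolx [-0. -0. -1.] yaw 0.104 t 21.3
theta if touching 0.536
changed px trough 367 tray 331
```

View pics/s22c.png

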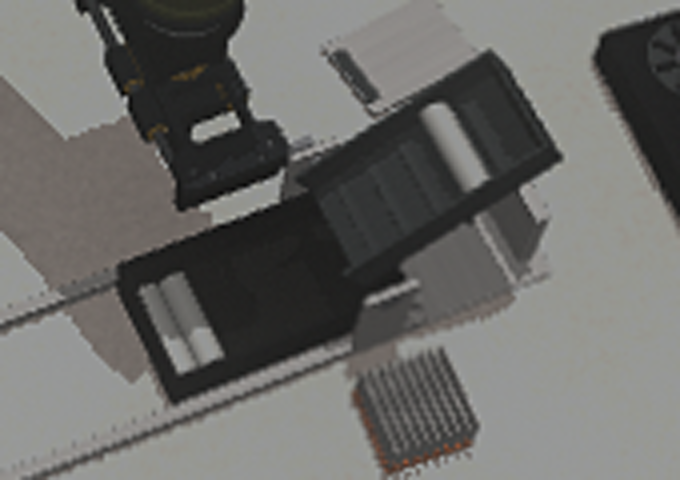

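Two cells are out, at (165,328) and (193,318) in the tray. The third is still in its pocket at (452,145). I'll hold until both lie still, comparing frames.

```bash

for n in a b c; do
python3 -m creep '[[0,0,0,0,0,0,0],[0,0,0,0,0,0,0],[0,0,0,0,0,0,0],[0,0,0,0,0,0,0],[0,0,0,0,0,0,0]]' >/dev/null; python3 look.py h$n; done
python3 - <<'E'
from h import *
f=['s22','ha','hb','hc']
for p,q in zip(f,f[1:]):
    a,b=[load(x)['img'][215:275,255:320].astype(int) for x in(p,q)]; print(p,q,(abs(a-b).sum(2)>60).sum(),abs(a-b).max())
E
```

```text
tip in stand mm [-115.1  -84.7   67.2] tcp z 0.2492 f [-0.5 -0.9  1.3] toolx [-0. -0. -1.] yaw 0.104 t 21.85
theta if touching 0.536
changed px trough 366 tray 330
tip in stand mm [-115.1  -84.8   67.2] tcp z 0.2492 f [0.8 0.4 1.5] toolx [-0. -0. -1.] yaw 0.104 t 22.4
theta if touching 0.536
changed px trough 368 tray 332
tip in stand mm [-115.1  -84.8   67.2] tcp z 0.2492 f [ 0.7 -0.3  1.6] toolx [-0. -0. -1.] yaw 0.104 t 22.95
theta if touching 0.536
changed px trough 366 tray 330
s22 ha 0 4
ha hb 1 26
hb hc 0 19
```

View pics/hcc.png

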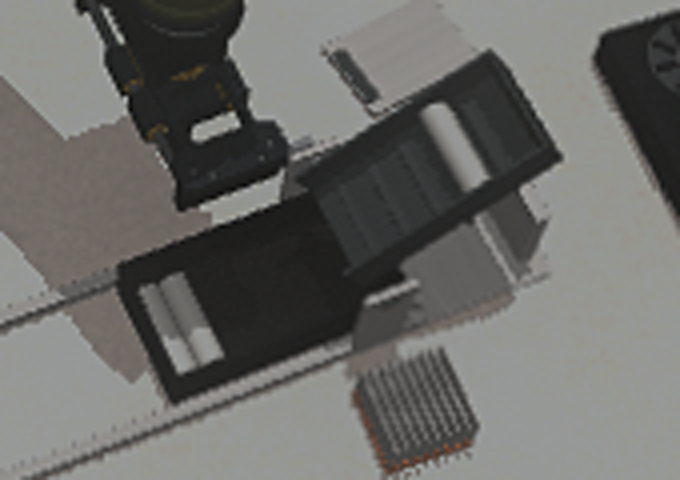

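Both cells lie still. I'll ease the lever up.

```bash

python3 -m creep '[[-0.3,0,0,0,0,0,0],[-0.5,0,0,0,0,0,0],[-0.7,0,0,0,0,0,0],[-0.9,0,0,0,0,0,0],[-1,0,0,0,0,0,0]]'
python3 -m creep '[[-1,0,0,0,0,0,0],[-1,0,0,0,0,0,0],[-1,0,0,0,0,0,0],[-1,0,0,0,0,0,0],[-1,0,0,0,0,0,0]]'
python3 look.py u1
python3 -m creep '[[-1,0,0,0,0,0,0],[-1,0,0,0,0,0,0],[-1,0,0,0,0,0,0],[-1,0,0,0,0,0,0],[-1,0,0,0,0,0,0]]'
python3 -m creep '[[-1,0,0,0,0,0,0],[-1,0,0,0,0,0,0],[-1,0,0,0,0,0,0],[-1,0,0,0,0,0,0],[-1,0,0,0,0,0,0]]'
python3 look.py u2
python3 -m creep '[[-1,0,0,0,0,0,0],[-1,0,0,0,0,0,0],[-1,0,-0.1,0,0,0,0],[-1,0,-0.1,0,0,0,0],[-1,0,-0.1,0,0,0,0]]'
python3 -m creep '[[-1,0,-0.1,0,0,0,0],[-1,0,-0.1,0,0,0,0],[-1,0,-0.2,0,0,0,0],[-1,0,-0.2,0,0,0,0],[-1,0,-0.2,0,0,0,0]]'
python3 look.py u3
```

```text
time: 23.5
position: [0.494, 0.0585, 0.2527]
tool_rot: [1.132, 1.256, -1.132]
ft_force: [0.7, -0.4, 2.4]
grip_width: 0.005
time: 24.0
position: [0.494, 0.0586, 0.2577]
tool_rot: [1.132, 1.256, -1.132]
ft_force: [0.4, -1.8, 2.1]
grip_width: 0.009
tip in stand mm [-115.1  -84.9   75.7] tcp z 0.2577 f [ 0.4 -1.8  2.1] toolx [-0. -0. -1.] yaw 0.104 t 24.0
theta if touching 0.435
changed px trough 331 tray 298
time: 24.55
position: [0.494, 0.0587, 0.2627]
tool_rot: [1.132, 1.257, -1.132]
ft_force: [-0.1, -1.1, 1.6]
grip_width: 0.004
time: 25.05
position: [0.4939, 0.059, 0.2677]
tool_rot: [1.132, 1.257, -1.132]
ft_force: [-0.8, 0.4, 2.0]
grip_width: 0.004
tip in stand mm [-115.1  -84.4   85.7] tcp z 0.2677 f [-0.8  0.4  2. ] toolx [-0.  0. -1.] yaw 0.104 t 25.05
theta if touching 0.317
changed px trough 352 tray 308
time: 25.6
position: [0.4939, 0.059, 0.2727]
tool_rot: [1.132, 1.257, -1.132]
ft_force: [-0.8, 0.8, 2.4]
grip_width: 0.008
time: 26.1
position: [0.4939, 0.0598, 0.2777]
tool_rot: [1.132, 1.257, -1.132]
ft_force: [0.3, 2.0, 1.5]
grip_width: 0.001
tip in stand mm [-115.1  -83.7   95.7] tcp z 0.2777 f [0.3 2.  1.5] toolx [ 0. -0. -1.] yaw 0.104 t 26.1
theta if touching 0.199
changed px trough 385 tray 332
```

View pics/u3c.png

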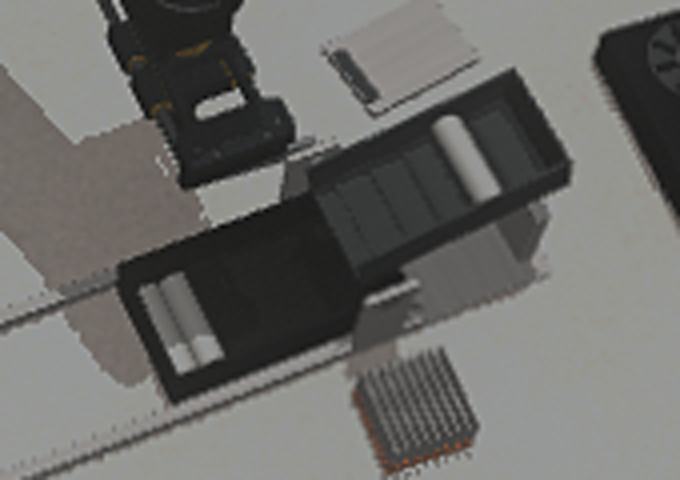

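The trough follows the finger up with the third cell in place. I'll slow down for the last 16 mm.

```bash

python3 -m creep '[[-0.8,0,-0.2,0,0,0,0],[-0.8,0,-0.2,0,0,0,0],[-0.8,0,-0.2,0,0,0,0],[-0.8,0,-0.2,0,0,0,0],[-0.8,0,-0.2,0,0,0,0]]'
python3 -m creep '[[-0.8,0,-0.2,0,0,0,0],[-0.8,0,-0.2,0,0,0,0],[-0.8,0,-0.2,0,0,0,0],[-0.8,0,-0.2,0,0,0,0],[-0.8,0,-0.2,0,0,0,0]]'
python3 -m creep '[[-0.6,0,-0.2,0,0,0,0],[-0.6,0,-0.2,0,0,0,0],[-0.6,0,-0.2,0,0,0,0],[-0.5,0,-0.2,0,0,0,0],[-0.5,0,-0.2,0,0,0,0]]'
python3 -c "from h import *;tip()"
python3 -m creep '[[-0.4,0,-0.1,0,0,0,0],[-0.4,0,-0.1,0,0,0,0],[-0.4,0,0,0,0,0,0],[-0.4,0,0,0,0,0,0],[-0.4,0,0,0,0,0,0]]'
python3 -c "from h import *;tip()"
python3 -m creep '[[-0.4,0,0,0,0,0,0],[-0.4,0,0,0,0,0,0],[-0.4,0,0,0,0,0,0],[-0.4,0,0,0,0,0,0],[-0.4,0,0,0,0,0,0]]'
python3 -m creep '[[-0.4,0,0,0,0,0,0],[-0.4,0,0,0,0,0,0],[-0.4,0,0,0,0,0,0],[-0.4,0,0,0,0,0,0],[-0.4,0,0,0,0,0,0]]'
python3 look.py u4
```

```text
time: 26.65
position: [0.4937, 0.0608, 0.2817]
tool_rot: [1.132, 1.257, -1.132]
ft_force: [-0.4, 2.3, 1.7]
grip_width: 0.003
time: 27.15
position: [0.4936, 0.0618, 0.2857]
tool_rot: [1.132, 1.257, -1.132]
ft_force: [-0.5, 1.2, 1.5]
grip_width: 0.004
time: 27.65
position: [0.4935, 0.0627, 0.2885]
tool_rot: [1.132, 1.256, -1.132]
ft_force: [0.5, 1.6, 2.3]
grip_width: 0.007
tip in stand mm [-115.1  -80.7  106.5] tcp z 0.2885 f [0.5 1.6 2.3] toolx [-0. -0. -1.] yaw 0.104 t 27.65
theta if touching 0.069
time: 28.15
position: [0.4935, 0.0629, 0.2904]
tool_rot: [1.132, 1.257, -1.132]
ft_force: [0.6, 2.1, 1.7]
grip_width: 0.004
tip in stand mm [-115.1  -80.5  108.4] tcp z 0.2904 f [0.6 2.1 1.7] toolx [-0. -0. -1.] yaw 0.104 t 28.15
theta if touching 0.045
time: 28.65
position: [0.4935, 0.0629, 0.2924]
tool_rot: [1.132, 1.257, -1.132]
ft_force: [0.0, 1.5, 2.6]
grip_width: 0.002
time: 29.15
position: [0.4935, 0.0629, 0.2945]
tool_rot: [1.132, 1.257, -1.132]
ft_force: [-0.4, 1.5, 1.7]
grip_width: 0.004
tip in stand mm [-115.1  -80.5  112.5] tcp z 0.2945 f [-0.4  1.5  1.7] toolx [-0. -0. -1.] yaw 0.104 t 29.15
theta if touching -0.005
changed px trough 485 tray 357
```

```bash

python3 -m creep '[[-0.3,0,0,0,0,0,0],[-0.3,0,0,0,0,0,0],[-0.3,0,0,0,0,0,0],[-0.3,0,0,0,0,0,0],[-0.3,0,0,0,0,0,0]]'
python3 -m creep '[[-0.3,0,0,0,0,0,0],[-0.3,0,0,0,0,0,0],[-0.3,0,0,0,0,0,0],[-0.3,0,0,0,0,0,0],[-0.3,0,0,0,0,0,0]]'
python3 -m creep '[[-0.5,0,0,0,0,0,0],[-0.5,0,0,0,0,0,0],[-0.5,0,0,0,0,0,0],[-1,0,0,0,0,0,0],[-2,0,0,0,0,0,0]]'
python3 look.py u5
```

```text
time: 29.7
position: [0.4935, 0.0627, 0.2958]
tool_rot: [1.132, 1.257, -1.133]
ft_force: [0.3, -0.3, 0.6]
grip_width: 0.003
time: 30.2
position: [0.4935, 0.0629, 0.2974]
tool_rot: [1.132, 1.257, -1.132]
ft_force: [-1.1, -0.1, 0.3]
grip_width: 0.002
time: 30.7
position: [0.4935, 0.0629, 0.3019]
tool_rot: [1.132, 1.257, -1.132]
ft_force: [-0.4, 0.4, 0.4]
grip_width: 0.004
tip in stand mm [-115.2  -80.5  119.9] tcp z 0.3019 f [-0.4  0.4  0.4] toolx [-0. -0. -1.] yaw 0.104 t 30.7
theta if touching -0.101
changed px trough 487 tray 361
```

View pics/u5c.png

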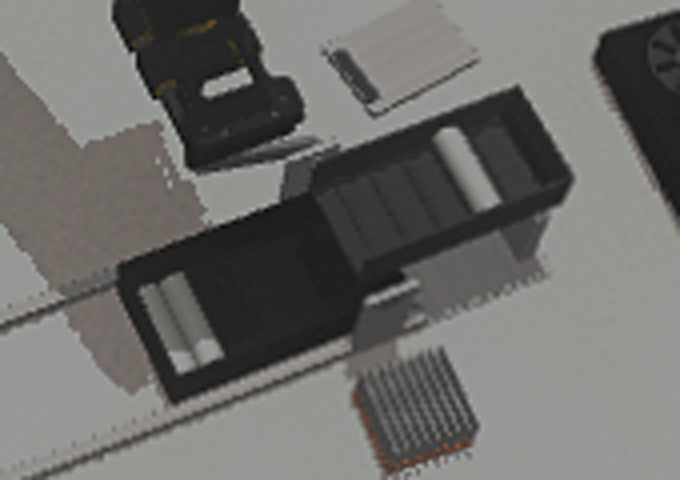

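The trough is back level with one cell at (465,165), and two cells are in the tray. The finger left the bar at rest height with no force. I'll move the arm up and back, then check that the tray is still home.

```bash

python3 -m creep '[[-20,0,0,0,0,0,0],[-40,0,0,0,0,0,0],[-40,0,0,0,0,0,0],[-20,0,20,0,0,0,0],[0,0,30,0,0,0,0]]'
python3 -m creep '[[0,20,35,0,0,0,0],[0,20,35,0,0,0,0],[0,20,20,0,0,0,0],[0,0,0,0,0,0,0],[0,0,0,0,0,0,0]]'
python3 -c "
from h import *;tip();snap('wrist','f1');snap('scene','f2');snap('top','f3')"
```

```text
time: 31.25
position: [0.4995, 0.0151, 0.426]
tool_rot: [1.132, 1.252, -1.124]
ft_force: [0.6, -0.7, -1.4]
grip_width: 0.005
time: 31.75
position: [0.5678, -0.0701, 0.4215]
tool_rot: [1.133, 1.258, -1.133]
ft_force: [0.3, 0.6, -0.3]
grip_width: 0.002
tip in stand mm [ -54.6 -220.   239.5] tcp z 0.4215 f [ 0.3  0.6 -0.3] toolx [-0.001  0.001 -1.   ] yaw 0.104 t 31.75
theta if touching -1.222
```

View pics/f1.png

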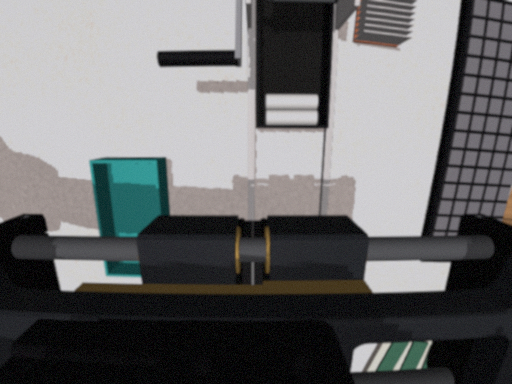

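View pics/f2.png

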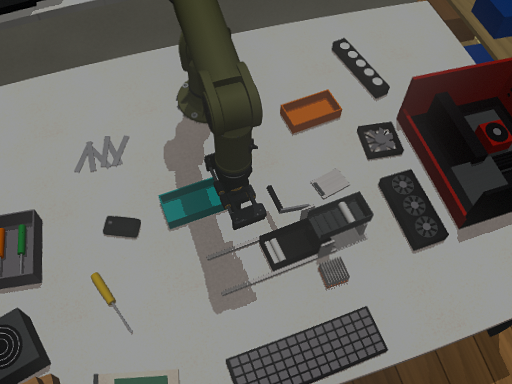

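```bash
python3 - <<'E'
from h import *
y=.1
def S(P): d=P[:,:2]-[.6,.1545]; return np.c_[d@[np.cos(y),np.sin(y)],d@[-np.sin(y),np.cos(y)]].round(4)
def edge(n,cols,r0,r1):
    d=load(n);g=cv2.cvtColor(d['img'],cv2.COLOR_RGB2GRAY).astype(float);o=[]
    for c in cols:
        p=g[r0:r1,c-2:c+3].mean(1);k=np.argmax(np.diff(p)) ;
        lo,hi=p[k-1],p[min(k+3,len(p)-1)];h=(lo+hi)/2;i=k-1+np.argmax(p[k-1:]>h);o.append([c,r0+i-1+(h-p[i-1])/(p[i]-p[i-1])])
    return o,S(plane(d,o,.042))
print('before cells',edge('wrist6',[225,245,265],135,160))
print('after',edge('f1',[270,290,310],120,145))
a,b=load('scene7')['img'].astype(int),load('f2')['img'].astype(int)
cv2.imwrite('pics/cmp.png',np.hstack([cv2.resize(v[190:290,235:385].astype(np.uint8)[:,:,::-1],None,fx=2.6,fy=2.6,interpolation=cv2.INTER_CUBIC) for v in(a,b)]))
E
```

```text
before cells ([[225, np.float64(145.87818181818182)], [245, np.float64(145.8793103448276)], [265, np.float64(145.92)]], array([[-0.0267, -0.1504],
       [ 0.0008, -0.1503],
       [ 0.0283, -0.1503]]))
after ([[270, np.float64(127.73271889400921)], [290, np.float64(127.7885462555066)], [310, np.float64(127.77489177489177)]], array([[-0.0316, -0.1507],
       [-0.0052, -0.1506],
       [ 0.0213, -0.1504]]))
```

View pics/cmp.png

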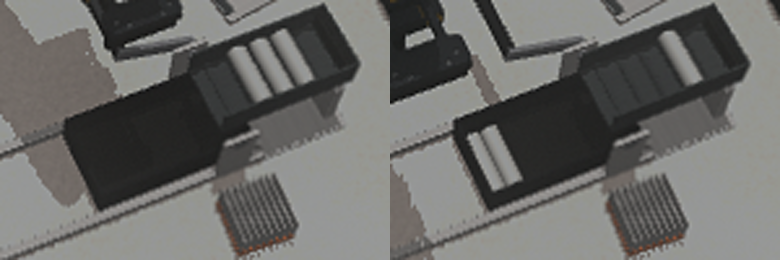

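The tray's end was at -150.3 mm before the cells fell and is at -150.6 mm now, so it is still home within the noise. The trough is level as before, with cell 3 in its pocket, and the arm is clear.

```bash
python3 -c "from h import *;print(ctrl.close_job())"
```

```text
the job is handed in; nothing more can be done
None
```

The job is done and handed in at about 32 s of the 61 s allowed. The tray is home, two cells lie in it, and the third is still in the level trough.

**What I did:** I pushed the black tray along its rails until the force rose to 13 N with no further travel. I then pressed the lever slowly to about 0.54 rad. Cell 1 rolled out at about 0.42 and cell 2 at about 0.53. I held the lever for about 2 s, until the pictures stopped changing, and eased it back up with the finger in contact until it came off at rest height.

**Last checks:**
- **Tray:** its outer end measures y = -150.6 mm, against -150.3 mm before the cells fell and -150 mm expected at home.
- **Cells:** two lie still in the tray, and the third sits in its pocket.
- **Other things on the bench:** the bystanders in view looked unmoved, and the arm stood clear.

**What disagreed:**
- **Release angles:** both cells went about 0.04–0.05 rad later than the nominal 0.37 and 0.49.
- **Tray rim height:** my two-view measurement failed, because the second view showed the tray's lower edge instead of the rim. I used the text's 42 mm for the rim; the tray's measured position agreed with where I felt contact while pushing.

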